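# Zero the block heater's click dial, set it four clicks up, start it

### The job

Set the block heater for the cuvettes in it. Its knob has no figures, so count clicks from the off stop: with a fingertip gently push the bar knob all the way back anticlockwise (seen from above) to its first stop, then push it clockwise exactly four clicks, so that it rests in that click-stop; only then press the round start button beside it fully in, and let it spring back. Only push, do not grip the knob; leave the cuvettes in their wells and the bottles where they stand.

Things in the scene. Friction and masses are not known exactly. Their poses are not given: they have to be found in the camera images.
- heater: White block heater, 200 (x) by 240 (y) mm, fixed. Origin: centre of its underside, x toward its rear, z up. Rear half 76 mm high, block with wells 80, cuvettes to 107 mm. Front half: control panel rising to the rear by 12.4 degrees, face centre at x -52, y 0, z 60 mm; knob at its left (y +50 mm), start button at its right (y -62 mm). White stroke on the panel: off.
- knob_axis (a point): On the knob's axis, level with the bar's top, 26 mm out from the panel face; turns with the knob. z: turning axis, out of the panel (leans 12.4 degrees to the front); x: along the bar to the pointer. Knob: aluminium skirt 72 mm across, 7 mm high; on it a black bar 12 mm wide, 7 to 26 mm above the panel, reaching 36 mm from the axis at the pointed end (white line on top), 34 mm at the round end.
- knob (a joint): Knob angle, rad: 0 = off, the first click-stop; grows clockwise seen from above; at 2.094 the pointer points to the heater's rear. Click-stops every 0.524 (30 degrees), 0 to 4.189; hard ends 0.1 beyond. Starts between 1.0 and 2.9, sometimes balanced between two stops. Turning takes about 0.1 N m (4 N at the bar's end); about 0.1 past half way it jumps to the next stop.
- start_button (a joint): Travel of the start button in m: 0 out, 0.006 fully in. Sprung: about 1.5 N to begin, 5 N fully in; it springs back when let go.
- start_button_top (a point): Centre of the top of the round start button (grey, 30 mm across, in a black collar 46 mm across), 18 mm out from the panel face when out and flush with the collar (12 mm) when fully in. z axis: out of the panel face; it is pressed along -z.
- cuvette_a: Capped glass cuvette, 25 mm across, 61 mm tall, loose in a 34 mm deep well in the block's front row. Origin: centre of its underside, z up.
- cuvette_b: As cuvette_a, in the rear row at the right end.
- cuvette_c: As cuvette_a, in the rear row at the left end.
- reagent_a: White dropper bottle, 25 mm across, 75 mm tall, standing loose on the table close beside the heater. Origin: centre of its underside, z up.
- reagent_e: White dropper bottle, 25 mm across, 62 mm tall, standing loose close beside the heater.
- reagent_f: White dropper bottle, 27 mm across, 68 mm tall, standing loose close beside the heater.
Not all that is in view belongs to the job. What is shaped like the reagent_f but green is not meant.

How it is judged:
On the way, in this order (a step that is already met when the one before it is completed fails the run):
1. the knob has been turned back to its off stop (value of joint knob below 0.12 rad), for 0.2 s.
2. the knob rests four clicks up from the off stop (value of joint knob between 1.934 and 2.254 rad and velocity of joint knob between -0.3 and 0.3 rad/s), for 0.3 s.
3. the start button is pressed fully in with the knob at four clicks (value of joint knob between 1.934 and 2.254 rad and value of joint start_button above 0.0045 m), for 0.05 s.
At the end, for the whole second after the job is handed in: The knob rests at 2.094 rad, four clicks up from its off stop (within 0.16 rad); the start button, pressed at least 4.5 mm, is out again (under 1.5 mm); cuvettes have moved under 12 mm and the dropper bottles stand upright, moved under 20 mm (value of joint knob between 1.934 and 2.254 rad and velocity of joint knob between -0.1 and 0.1 rad/s and value of joint start_button below 0.0015 m and distance of each of cuvette_a, cuvette_b, cuvette_c from where it was at the start of the episode below 0.012 m and distance of each of reagent_a, reagent_e, reagent_f from where it was at the start of the episode below 0.02 m and angle between each of reagent_a, reagent_e, reagent_f's own z axis and vertical below 0.25 rad); the robot touches nothing.
It fails at once if the start button is pressed while the knob is not at four clicks (value of joint start_button above 0.003 m and not (value of joint knob between 1.934 and 2.254 rad)).
It fails at once if the knob is gripped or forced (fingers on it with more than 35 N) (contact force between the fingers and knob above 35 N).
It fails at once if a cuvette is lifted or knocked out of its well (distance of any of cuvette_a, cuvette_b, cuvette_c from where it was at the start of the episode above 0.012 m).
It fails at once if a dropper bottle is moved or knocked over (distance of any of reagent_a, reagent_e, reagent_f from where it was at the start of the episode above 0.03 m or angle between any of reagent_a, reagent_e, reagent_f's own z axis and vertical above 0.5 rad).
It also fails if it takes over 61 s, if anything falls off the work surface, if the arm or the gripper's body presses on something with over 40 N, if the wrist force passes 120 N, or if a joint passes its speed limit or range.

### The arm

A 7-joint arm with a two-finger parallel gripper is mounted at the origin on the work surface; the furniture and walls round the work are solid. World frame = base frame: x ahead of the robot, y to its left, z up, the work surface at z = 0. Lengths are in m, angles in rad, forces in N, time in s.
With the tool pointing down it reaches from about 0.425 to 0.875 m from the base axis. Payload 8.4 kg.
Tool frame: the origin (TCP) lies at the very end of the fingers, on their centre line; the grasp point (between the pads) lies r.pinch_z behind it (r.pinch_z is the distance from the TCP to the grasp point, in m); z points along the fingers, y is the line along which they close (so a half turn about z gives the same grasp; the last joint's range is limited). The gripper opens to 87 mm and grips with 3 to 60 N. Pads are 19 mm wide; open, the fingers measure 117 mm over their backs; the gripper's body (75 mm by 190 mm) begins 51 mm behind the grasp point.
Start: joints at [1.173, 0.333, 0.04, 1.465, -0.013, 1.343, -0.059], TCP at [0.191, -0.621, 0.199] pointing down, gripper open.
Joint ranges: [-2.58, 2.58], [-0.38, 2.09], [-1.3, 1.39], [0.25, 2.4], [-1.5, 4.64], [0.08, 2.09], [-2.65, 2.65]. Speed limits (rad/s): [2.22, 2.22, 2.79, 2.79, 3.14, 3.14, 3.14].

### API

Orientations are given as a 3x3 rotation matrix whose columns are the frame's x, y, z axes.
In Python, from workcell import monitor, optics, ticket, r gives the robot as it stands.
- The arm moves only by the tool drive_tool, never from a script. Its argument "plan" is a list that holds one entry, the list of rows, each a list of 4 numbers: the shift along the world's x, y, z in mm, then the turn about the world's z in degrees. In form: [[[dx, dy, dz, turn], ...]]. A call has 1 to 5 rows; each row is the pose to reach, as a shift and turn from the pose commanded when the call began; what a row does not reach only later rows make up. A row lasts 1/10 s, in which the tool goes at most 50 mm and 8.59 degrees, less where a joint would pass 70% of its speed; a pose out of reach is approached as far as the arm can. A call with a gripper value outside its range is refused whole. "claw" is the opening, from -1 (shut) to 1 (fully open), so that 0 is half open, set as the call begins (left out, the last holds). The fingers move at their own pace and stop on an object; "squeeze" is the grip in N (left out, the last holds). Time passes only in rows, so rows that repeat a pose let the fingers close. It gives the time, the measured TCP pose, the force, the opening and the grip force at its end, in the units of the state.
- monitor.state(): the state, without advancing time (a new reading comes with each control period).
- optics.snapshot(name): name is "scene" or "top" or "wrist"; returns the picture (420x560x3 uint8, red, green, blue); there is no depth.
- optics.camera_model(name): a dict with "fx", "fy", "cx", "cy" (pixels), "rvec" (rotation vector, rad) and "tvec" (3), from world to camera coordinates, as OpenCV has them. Camera axes: x right, y down, z forward; pixel columns grow to the right and rows downward; lengths in m; the calibration is good to about 2 mm. The wrist camera is an equidistant fisheye: a pixel r from the principal point sees the ray r / f radians off the axis. A picture is of the moment at which its call begins: read the wrist's pose just before it. camera_model takes no time and is no camera call; for the wrist camera it gives the pose at the moment of the call.
- ticket.close_job(): hands the job in; it is judged then, once.
The state is a dict: "time_s": time; "qpos": joint angles; "joint_velocities": joint speeds; "joint_torque": joint torques, N m; "position": TCP position; "ee_rot": TCP orientation; "contact_force": force on the tool from outside, world axes, zero at the start; "ft_torque": the same for the moment, N m; "width": opening from 0.0 (shut) to 1.0 (fully open); "finger_force": force on a finger pad.
Only numpy, scipy, OpenCV 4.12 (cv2) and the standard library are available. Lean on these libraries where they do the work, as an engineer would, in place of code of your own. Each camera call takes 0.05 s, during which the arm holds its last target. There are 200 camera calls.

## Working session

There is one attempt and no reset: what is moved stays moved. The work goes in short steps, Python scripts to look and compute and a tool call to move; the robot and the scene stay as the last step left them, time stands still between calls to the robot, and variables do not carry over. Pictures are saved under pics/ and viewed, at most 10 in all, crops included, and the job is handed in when it is done.

Besides the shell and the picture viewer there is one more tool, called after "Call:" by a JSON object that holds its "api" and its "payload". drive_tool: Moves the arm, as the interface text tells. Its arguments: {"type":"object","properties":{"plan":{"type":"array"},"claw":{"type":"number"},"squeeze":{"type":"number"}},"required":["plan"]}

```bash
mkdir -p pics; ls; python3 - <<'E'
from workcell import monitor, optics, r
import cv2
s=monitor.state(); print({k:s[k] for k in("time_s","position","ee_rot","width","contact_force")}, r.pinch_z)
for n in("scene","top"):
    cv2.imwrite(f"pics/{n}0.png",optics.snapshot(n)[:,:,::-1]); print(n,optics.camera_model(n))
E
```

```text
pics
{'time_s': 0.0, 'position': array([ 0.19114056, -0.62073326,  0.19824884]), 'ee_rot': array([[ 9.55712860e-01,  2.94300170e-01, -5.82846530e-04],
       [ 2.94300726e-01, -9.55711665e-01,  1.51533430e-03],
       [-1.11070085e-04, -1.61975664e-03, -9.99998682e-01]]), 'width': 1.0012538560085735, 'contact_force': array([-0.55876954,  0.6266929 , -0.17689145])} 0.0187
scene {'fx': 525.2684180965747, 'fy': 525.2684180965747, 'cx': 277.88703883030723, 'cy': 200.165363366782, 'rvec': array([ 1.11619234, -2.26443056,  1.05734617]), 'tvec': array([0.37792152, 0.33379743, 0.62369595])}
top {'fx': 534.480233856038, 'fy': 534.480233856038, 'cx': 280.23518021575404, 'cy': 207.8701310339576, 'rvec': array([ 2.19316662, -2.2040359 ,  0.09023105]), 'tvec': array([0.02788149, 0.56063381, 0.93207302])}
```

View pics/scene0.png

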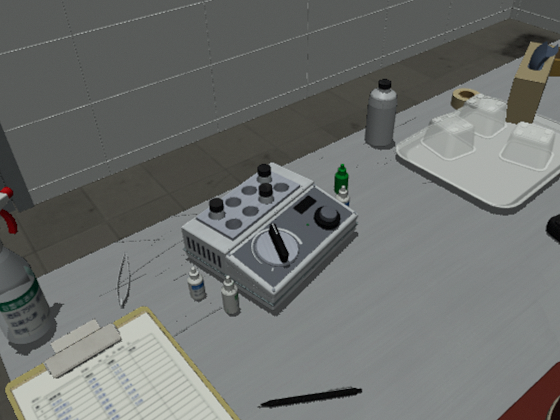

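View pics/top0.png

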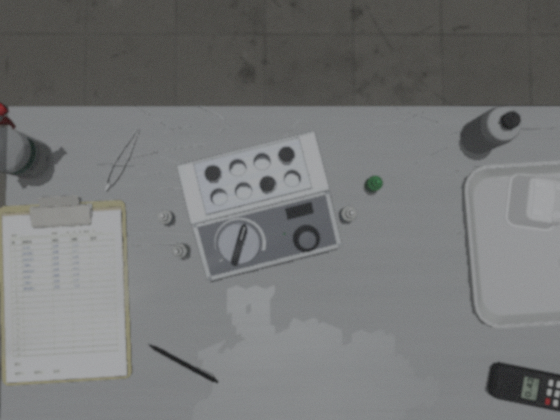

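Scene: the heater at centre (knob about (280,245), button (327,215)), with two bottles at left (196,283), (230,296), and one at the right (343,195) next to the green one. Top: knob (240,242), button (306,238), bottles (166,217), (181,251), (348,214), green (374,184). Only one knob and one button candidate are present; next a close crop of each.

```bash
python3 - <<'E'
import cv2
a=cv2.imread("pics/top0.png")[120:285,155:375]; cv2.imwrite("pics/topc.png",cv2.convertScaleAbs(cv2.resize(a,None,fx=3.6,fy=3.6,interpolation=cv2.INTER_CUBIC),alpha=1.4))
a=cv2.imread("pics/scene0.png")[155:305,175:375]; cv2.imwrite("pics/scenec.png",cv2.convertScaleAbs(cv2.resize(a,None,fx=4,fy=4,interpolation=cv2.INTER_CUBIC),alpha=1.4))
E
```

```text
(no output)
```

View pics/topc.png

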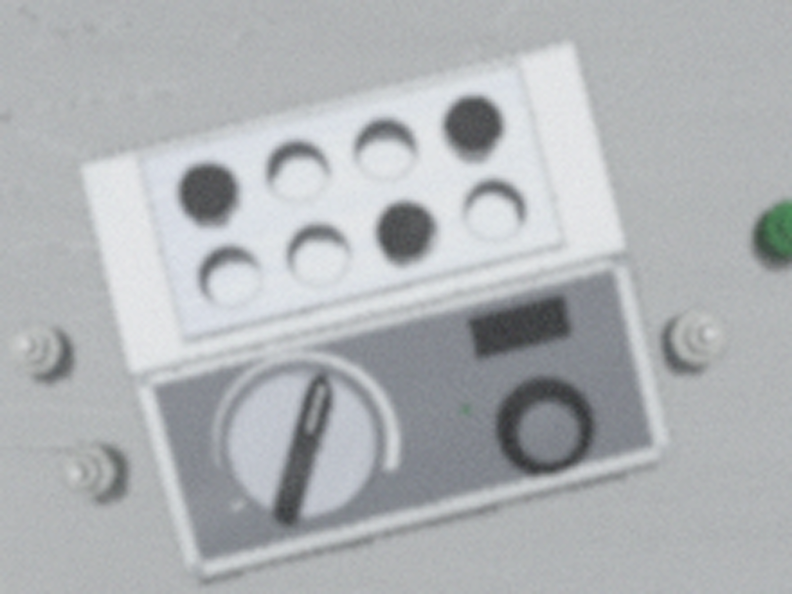

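View pics/scenec.png

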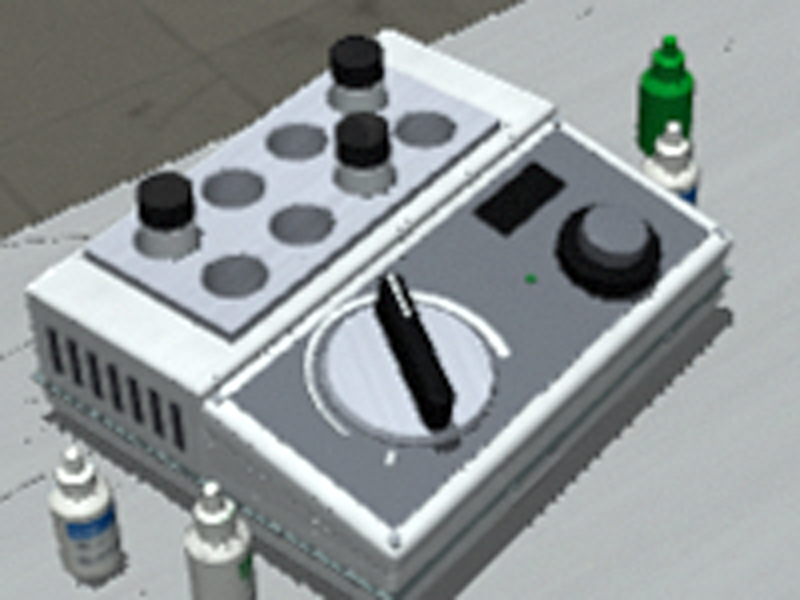

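The top crop shows the bar with its pointer at (322,380) and round end at (287,520), skirt centre near (304,441), button top (549,425), and heater rear corners (83,165), (573,42). The scene crop agrees: skirt (410,370), button (617,235). The pointer looks to the rear and a little right, so the knob starts past four clicks. Next: fit the pose.

```bash
cat > h.py <<'E'
import numpy as np, cv2
from scipy.optimize import least_squares
from workcell import optics
t=np.radians(12.4); n=np.array([-np.sin(t),0,np.cos(t)]); u=np.array([np.cos(t),0,np.sin(t)])
F=lambda y,h,a=0: np.array([-52,y,60.])+n*h+u*a     # panel point, mm
def proj(m,P): return cv2.projectPoints(np.asarray(P,float).reshape(-1,3),m["rvec"],m["tvec"],np.array([[m["fx"],0,m["cx"]],[0,m["fy"],m["cy"]],[0,0,1.]]),None)[0][:,0]
def W(p,P): # heater mm -> world m
    c,s=np.cos(p[2]),np.sin(p[2]); R=np.array([[c,-s,0],[s,c,0],[0,0,1]]); return np.asarray(P)/1e3@R.T+[p[0],p[1],0]
E
python3 - <<'E'
from h import *
P=np.array([[100,120,76],[100,-120,76],F(50,7),F(-62,18)])
top=(np.array([[83,165],[573,42],[304,441],[549,425]])+.5)/3.6-.5+[155,120]
sc=(np.array([[28,290],[385,32],[410,370],[617,235]])+.5)/4-.5+[175,155]
T,S=optics.camera_model("top"),optics.camera_model("scene")
f=lambda p:np.r_[(proj(T,W(p,P))-top).ravel(),(proj(S,W(p,P))-sc).ravel()]
best=min((least_squares(f,[.5,-.5,y]) for y in np.arange(-3,3.1,.7)),key=lambda o:o.cost)
p=best.x; print(p.round(4),np.degrees(p[2]),best.fun.reshape(-1,2).round(1).tolist())
for nm,q in(("axis",F(50,26)),("btn",F(-62,18))): print(nm,W(p,q).round(4))
# knob angle: fit bar ends in both images
E6=lambda k:[F(50,26)+36*(np.cos(k-2.094)*u-np.sin(k-2.094)*np.array([0,1,0])),F(50,26)-34*(np.cos(k-2.094)*u-np.sin(k-2.094)*np.array([0,1,0]))]
for k in np.arange(1,3.2,.262): print(round(k,3),(((proj(T,W(p,E6(k)))-[155,120]+.5)*3.6-.5).round().tolist()),(((proj(S,W(p,E6(k)))-[175,155]+.5)*4-.5).round().tolist()))
C,_=cv2.Rodrigues(T["rvec"]);print("topcam",-C.T@T["tvec"])
# bottles on heights ~ 68mm tops in top view
for c in((35,350),(85,472),(706,334)):
    v=(np.array(c)+.5)/3.6-.5+[155,120]; d=C.T@np.array([(v[0]-T["cx"])/T["fx"],(v[1]-T["cy"])/T["fy"],1]); o=-C.T@T["tvec"]; print("bottle",(o+d*(.068-o[2])/d[2]).round(3))
E
```

```text
[0.5563 0.0603 0.227 ] 13.005653733867979 [[-1.7, 1.2], [1.9, 3.1], [-1.0, 4.5], [-3.3, -5.2], [0.8, -1.1], [4.4, -1.5], [2.6, 0.2], [-6.4, -5.6]]
axis [0.4889 0.0961 0.0854]
btn [ 0.5158 -0.0127  0.0776]
1.0 [[223.0, 448.0], [372.0, 484.0]] [[343.0, 362.0], [505.0, 324.0]]
1.262 [[230.0, 429.0], [365.0, 501.0]] [[338.0, 343.0], [511.0, 341.0]]
1.524 [[242.0, 413.0], [354.0, 517.0]] [[338.0, 324.0], [511.0, 359.0]]
1.786 [[259.0, 400.0], [338.0, 528.0]] [[345.0, 307.0], [506.0, 375.0]]
2.048 [[278.0, 392.0], [321.0, 536.0]] [[357.0, 292.0], [495.0, 390.0]]
2.31 [[298.0, 389.0], [301.0, 539.0]] [[374.0, 281.0], [480.0, 401.0]]
2.572 [[319.0, 391.0], [282.0, 537.0]] [[394.0, 274.0], [460.0, 409.0]]
2.834 [[338.0, 398.0], [264.0, 530.0]] [[416.0, 272.0], [438.0, 412.0]]
3.096 [[355.0, 410.0], [248.0, 519.0]] [[439.0, 274.0], [416.0, 410.0]]
topcam [0.50109676 0.04339246 0.96481443]
bottle [0.543 0.22  0.068]
bottle [0.487 0.197 0.068]
bottle [ 0.549 -0.093  0.068]
```

```bash
python3 - <<'E'
from h import *
Y=np.array([0,1.,0])
def pts(p):
    a,b,k=p[3:6]; d=np.cos(k-2.094)*u-np.sin(k-2.094)*Y
    return np.array([[100,120,76],[100,-120,76],F(50,7,a),F(-62,18,b),F(50,26,a)+36*d,F(50,26,a)-34*d])
top=(np.array([[83,165],[573,42],[304,441],[549,425],[322,375],[286,521]])+.5)/3.6-.5+[155,120]
sc=(np.array([[28,290],[385,32],[410,370],[617,235],[390,276],[440,408]])+.5)/4-.5+[175,155]
T,S=optics.camera_model("top"),optics.camera_model("scene")
f=lambda p:np.r_[(proj(T,W(p,pts(p)))-top).ravel(),(proj(S,W(p,pts(p)))-sc).ravel()]
o=least_squares(f,[.556,.06,.22,0,0,2.5],x_scale=[.01,.01,.01,10,10,.1],loss="soft_l1"); p=o.x
print(p.round(4),np.degrees(p[2]),f(p).reshape(-1,2).round(1).tolist())
print("axis",W(p,F(50,26,p[3])).round(4),"btn",W(p,F(-62,18,p[4])).round(4))
# independent triangulation
for i,nm in enumerate(["RL76","RR76","skirt","btn","tip","round"]):
    q=least_squares(lambda X:np.r_[(proj(T,X)-top[i]).ravel(),(proj(S,X)-sc[i]).ravel()],[.5,.05,.07],x_scale=.01)
    print(nm,q.x.round(4),"fit",W(p,pts(p)[i]).round(4),q.fun.round(1))
E
```

```text
[  0.5605   0.0607   0.2483   3.2655 -17.6459   2.6361] 14.229045591859546 [[-2.8, 0.5], [-0.0, -0.5], [-0.9, 0.6], [-0.6, 1.4], [0.3, 0.6], [-1.9, 0.3], [-0.5, -1.0], [1.2, -2.4], [0.3, -2.3], [-0.3, -1.7], [-0.3, -3.0], [1.8, -2.4]]
axis [0.4954 0.0958 0.0861] btn [ 0.5048 -0.0173  0.0738]
RL76 [0.6302 0.199  0.0704] fit [0.6279 0.2016 0.076 ] [-0.6 -0.4  0.7  0.1]
RR76 [ 0.688  -0.0306  0.0698] fit [ 0.6869 -0.031   0.076 ] [-0.6 -0.4  0.8  0. ]
skirt [0.5008 0.096  0.0607] fit [0.4994 0.0968 0.0675] [-0.2 -0.2  0.3  0. ]
btn [ 0.5069 -0.0192  0.0674] fit [ 0.5048 -0.0173  0.0738] [ 0.3  0.2 -0.3  0. ]
tip [0.53   0.0853 0.0857] fit [0.5292 0.0852 0.0927] [ 0.4  0.3 -0.5 -0. ]
round [0.4653 0.1053 0.0728] fit [0.4636 0.1059 0.0798] [-1.2 -1.   1.5  0. ]
```

The fit gives knob axis ≈ (0.496, 0.096), button ≈ (0.505, -0.018), yaw 14°, and knob ≈ 2.62 (five clicks). I move over it with the gripper shut to look from near.

Call:
{"api": "drive_tool", "payload": {"plan": [[[110,220,40,-20],[110,220,40,-20],[110,220,40,-20],[110,220,40,-20],[110,220,40,-20]]], "claw": -1}}

```text
time_s: 0.6
position: [0.3018, -0.3991, 0.2392]
ee_rot: [[0.999, -0.05, -0.0], [-0.05, -0.999, 0.0], [-0.0, -0.0, -1.0]]
contact_force: [1.4, 0.0, 0.6]
width: 0.635
finger_force: 0.0
```

Call:
{"api": "drive_tool", "payload": {"plan": [[[110,210,0,0],[110,210,0,0],[110,210,0,0],[110,210,0,0],[110,210,0,0]]]}}

```text
time_s: 1.1
position: [0.4122, -0.188, 0.2392]
ee_rot: [[0.999, -0.048, 0.0], [-0.048, -0.999, 0.0], [0.0, -0.0, -1.0]]
contact_force: [1.2, -0.0, -0.1]
width: 0.17
finger_force: 0.0
```

Call:
{"api": "drive_tool", "payload": {"plan": [[[40,210,0,0],[40,210,0,0],[40,210,0,0],[40,210,0,0],[40,210,0,0]]]}}

```text
time_s: 1.6
position: [0.4514, 0.0246, 0.2393]
ee_rot: [[0.999, -0.043, 0.001], [-0.043, -0.999, 0.001], [0.001, -0.001, -1.0]]
contact_force: [0.2, -0.0, -0.0]
width: 0.004
finger_force: 0.0
```

```bash
python3 - <<'E'
from workcell import optics,monitor
import cv2,json,numpy as np
m=optics.camera_model("wrist"); im=optics.snapshot("wrist")[:,:,::-1]
print(m, monitor.state()["qpos"]); json.dump({k:np.asarray(v).tolist() for k,v in m.items()},open("w1.json","w"))
cv2.imwrite("pics/w1.png",cv2.resize(im,(800,600),interpolation=cv2.INTER_CUBIC))
E
```

```text
{'fx': 325.19226210127806, 'fy': 325.19226210127806, 'cx': 276.52271163047294, 'cy': 211.01894756750238, 'rvec': array([-2.04295475,  2.13464975,  0.27402116]), 'tvec': array([0.04536894, 0.39541934, 0.54186292])} [ 0.48575998 -0.07394331 -0.59509753  1.83092049 -0.04320425  1.37164693
 -1.7136505 ]
```

View pics/w1.png

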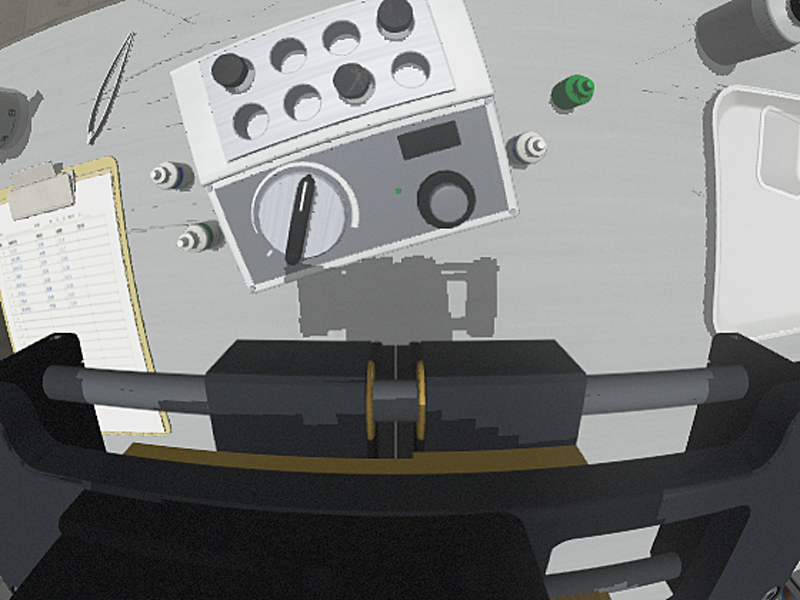

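```bash
cat >> h.py <<'E'
def fish(m,P):
    K=np.array([[m["fx"],0,m["cx"]],[0,m["fy"],m["cy"]],[0,0,1.]]); 
    R,_=cv2.Rodrigues(np.array(m["rvec"])); c=np.asarray(P,float).reshape(-1,3)@R.T+np.array(m["tvec"]); a=np.hypot(c[:,0],c[:,1]); th=np.arctan2(a,c[:,2])
    return np.c_[m["fx"]*th*c[:,0]/a+m["cx"],m["fy"]*th*c[:,1]/a+m["cy"]]
Y=np.array([0,1.,0])
def pts(p):
    a,b,k=p[3:6]; d=np.cos(k-2.094)*u-np.sin(k-2.094)*Y
    return np.array([[100,120,76],[100,-120,76],F(50,7,a),F(-62,18,b),F(50,26,a)+36*d,F(50,26,a)-34*d])
E
python3 - <<'E'
from h import *; import json
top=(np.array([[83,165],[573,42],[304,441],[549,425],[322,375],[286,521]])+.5)/3.6-.5+[155,120]
sc=(np.array([[28,290],[385,32],[410,370],[617,235],[390,276],[440,408]])+.5)/4-.5+[175,155]
wr=(np.array([[172,70],[302,212],[447,197],[308,175],[293,262]])+.5)*.7-.5
T,S=optics.camera_model("top"),optics.camera_model("scene"); Wm=json.load(open("w1.json"))
R,_=cv2.Rodrigues(np.array(Wm["rvec"])); print("wristcam",-R.T@np.array(Wm["tvec"]),"tcp px",fish(Wm,[.4514,.0246,.2393])/.7)
I=[0,2,3,4,5]
fw=lambda p:(fish(Wm,W(p,pts(p))[I])-wr).ravel()
ft=lambda p:(proj(T,W(p,pts(p)))-top).ravel()
fs=lambda p:(proj(S,W(p,pts(p)))-sc).ravel()
for nm,f in(("w",fw),("t",ft),("s",fs),("all",lambda p:np.r_[fw(p),ft(p),fs(p)])):
    o=least_squares(f,[.56,.06,.24,3,-17,2.6],x_scale=[.01,.01,.01,10,10,.1],loss="soft_l1"); p=o.x
    print(nm,p.round(4),"axis",W(p,F(50,26,p[3])).round(4),"btn",W(p,F(-62,18,p[4])).round(4),f(p).round(1).tolist())
E
```

```text
wristcam [0.52031045 0.02181539 0.42524268] tcp px [[396.29207229 348.50755548]]
w [  0.5605   0.058    0.2297   4.5406 -11.6687   2.5991] axis [0.4974 0.0946 0.0864] btn [ 0.5091 -0.0177  0.0751] [-0.0, -0.1, 0.1, 1.2, 1.5, -0.2, -0.4, -0.9, -0.8, 0.3]
t [  0.5603   0.0588   0.244    4.1154 -14.6524   2.5816] axis [0.4963 0.0944 0.0863] btn [ 0.5072 -0.0183  0.0744] [-1.4, 0.2, 1.5, -0.2, -0.1, 0.1, -0.0, 0.0, 0.1, -0.2, 0.0, 0.0]
s [  0.5569   0.0644   0.2482   3.1116 -18.2064   2.6846] axis [0.4918 0.0994 0.0861] btn [ 0.5008 -0.0138  0.0737] [-1.4, 1.0, 0.8, -0.9, -0.1, -0.1, -0.2, 0.4, 0.2, -1.1, 0.4, 0.2]
all [  0.5616   0.0595   0.2433   3.0085 -15.4787   2.6159] axis [0.4965 0.0949 0.086 ] btn [ 0.5076 -0.0178  0.0743] [-1.8, 0.9, -0.0, 2.0, 1.6, 1.1, -0.4, -0.0, -1.0, 1.0, -1.8, -0.6, 1.1, -0.9, -0.3, -0.0, -0.3, -0.3, 0.5, -0.1, -1.0, -0.3, -0.2, -2.0, 1.8, -2.9, 0.4, -2.9, -1.1, -2.9, -0.6, -3.5, 2.2, -3.1]
```

```bash
cat >> h.py <<'E'
def tool(k,rho,off,h=15,ax=(.4965,.0947,.0862),yaw=.24):
    c,s=np.cos(yaw),np.sin(yaw); R=np.array([[c,-s,0],[s,c,0],[0,0,1]])
    e=k-2.094; d=np.cos(e)*u-np.sin(e)*Y; sd=-np.sin(e)*u-np.cos(e)*Y
    x=np.array(ax)+R@((h-26)*n+rho*d+off*sd)/1e3
    D=R@d; return np.r_[(x*1e3).round(1),round(np.degrees(np.arctan2(D[1],D[0])),1)]
E
python3 - <<'E'
from h import *
print("approach",tool(2.62,22,31,15)); 
for k in np.arange(2.62,-.01,-.131): print(round(k,3),tool(k,22,21))
E
```

```text
approach [511.1  59.3  76.2 -17. ]
2.62 [513.8  68.9  77.3 -17. ]
2.489 [517.   71.   78.1  -9.4]
2.358 [519.9  73.7  78.8  -1.7]
2.227 [522.5  76.6  79.5   6. ]
2.096 [524.6  79.9  80.2  13.6]
1.965 [526.3  83.5  80.7  21.3]
1.834 [527.6  87.2  81.2  29. ]
1.703 [528.3  91.1  81.5  36.6]
1.572 [528.5  95.1  81.8  44.2]
1.441 [528.3  99.1  81.9  51.8]
1.31 [527.5 103.   82.   59.3]
1.179 [526.2 106.7  81.9  66.8]
1.048 [524.5 110.3  81.7  74.3]
0.917 [522.3 113.6  81.4  81.7]
0.786 [519.7 116.6  81.   89. ]
0.655 [516.8 119.3  80.5  96.4]
0.524 [513.5 121.5  80.  103.7]
0.393 [510.  123.3  79.3 111. ]
0.262 [506.3 124.6  78.6 118.4]
0.131 [502.5 125.4  77.8 125.7]
-0.0 [498.6 125.6  77.  133.1]
```

```bash
python3 - <<'E'
from workcell import monitor
s=monitor.state();print(s["time_s"],s["position"],s["ee_rot"][:,0],s["contact_force"])
E
```

```text
1.65 [0.45144632 0.02438196 0.23920111] [ 9.99061824e-01 -4.33054659e-02  3.28268408e-04] [-0.57384856  1.04420998 -0.33112296]
```

Call:
{"api": "drive_tool", "payload": {"plan": [[[60,40,-100,-14],[60,40,-100,-14],[60,40,-100,-14],[60,40,-100,-14],[60,40,-100,-14]]]}}

```text
time_s: 2.15
position: [0.5109, 0.0582, 0.1392]
ee_rot: [[0.957, -0.29, -0.001], [-0.29, -0.957, 0.0], [-0.001, 0.0, -1.0]]
contact_force: [0.2, 0.5, 0.5]
width: 0.009
finger_force: 0.0
```

Call:
{"api": "drive_tool", "payload": {"plan": [[[0,0,-40,0],[0,0,-62,0],[0,0,-62,0]]]}}

```text
time_s: 2.45
position: [0.5097, 0.0572, 0.0761]
ee_rot: [[0.957, -0.291, -0.003], [-0.291, -0.957, -0.001], [-0.002, 0.002, -1.0]]
contact_force: [-0.1, -0.3, 0.2]
width: 0.007
finger_force: 0.0
```

Call:
{"api": "drive_tool", "payload": {"plan": [[[4,11,1,0],[7,13,2,7.5],[10,16,3,15]]]}}

```text
time_s: 2.75
position: [0.5232, 0.0758, 0.0831]
ee_rot: [[1.0, -0.028, 0.004], [-0.028, -1.0, -0.0], [0.004, -0.0, -1.0]]
contact_force: [-0.1, -0.5, -0.2]
width: 0.001
finger_force: 0.0
```

```bash
python3 - <<'E'
from workcell import monitor,optics
import cv2
a=optics.snapshot("top")[:,:,::-1]
s=monitor.state();print(s["time_s"],s["position"],s["ee_rot"][:,0],s["contact_force"])
b=optics.snapshot("wrist")[:,:,::-1]
s=monitor.state();print(s["time_s"],s["position"],s["ee_rot"][:,0],s["contact_force"])
a=cv2.resize(a[160:290,170:350],(540,390),interpolation=cv2.INTER_CUBIC); b=b[0:390,150:410]
cv2.imwrite("pics/c1.png",cv2.hconcat([a,b]))
E
```

```text
2.8 [0.5236581  0.07633226 0.08321009] [ 0.99980899 -0.01900266  0.00456954] [0.0578623  1.16737472 0.74080454]
2.85 [0.52324793 0.07603488 0.08280414] [ 0.99953734 -0.03015544  0.00396829] [ 0.39409346 -0.06107134 -0.16984414]
```

View pics/c1.png

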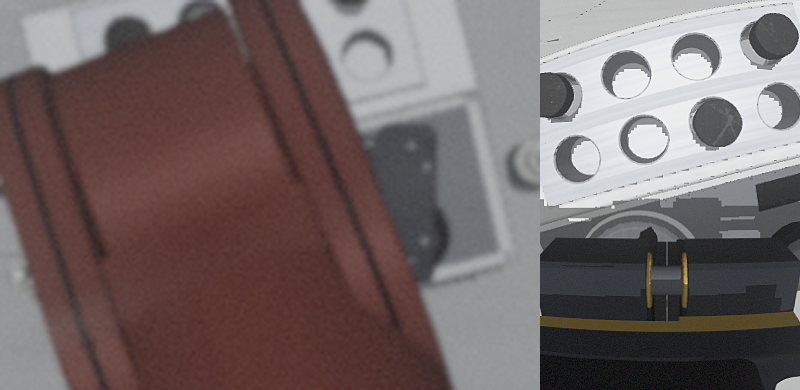

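```bash
python3 - <<'E'
from h import *
m=optics.camera_model("wrist")
p=[.5605,.0587,.24,3.5,-14,0]
for k in (2.094,2.2,2.3,2.4,2.618):
    p[5]=k; print(k,fish(m,W(p,pts(p))[4]).round(0),tool(k,22,21,19))
E
```

```text
2.094 [[231. 241.]] [523.8  79.8  84.1  13.8]
2.2 [[237. 239.]] [522.1  77.1  83.6   7.5]
2.3 [[243. 238.]] [520.3  74.7  83.1   1.7]
2.4 [[249. 238.]] [518.2  72.6  82.5  -4.2]
2.618 [[263. 240.]] [513.   68.7  81.2 -16.9]
```

Call:
{"api": "drive_tool", "payload": {"plan": [[[-12,-20,0,-15],[-14,-22,0,-15],[-15,-22,-9,-15],[-15,-22,-10,-15]]]}}

```text
time_s: 3.25
position: [0.5063, 0.0531, 0.0701]
ee_rot: [[0.957, -0.289, 0.0], [-0.289, -0.957, -0.0], [0.0, 0.0, -1.0]]
contact_force: [-0.9, -0.4, -0.0]
width: 0.005
finger_force: 0.0
```

Call:
{"api": "drive_tool", "payload": {"plan": [[[2,7,4,0],[4,13,4,0],[4,13,4,0]]]}}

```text
time_s: 3.55
position: [0.511, 0.0677, 0.0746]
ee_rot: [[0.958, -0.288, 0.001], [-0.288, -0.958, 0.001], [0.001, -0.001, -1.0]]
contact_force: [-0.0, 0.4, -0.9]
width: 0.005
finger_force: 0.0
```

Call:
{"api": "drive_tool", "payload": {"plan": [[[1,3,0,0],[1,3,0,0]]]}}

```text
time_s: 3.75
position: [0.5114, 0.0693, 0.0741]
ee_rot: [[0.957, -0.29, -0.0], [-0.29, -0.957, 0.0], [-0.0, -0.0, -1.0]]
contact_force: [-0.3, 0.8, -0.8]
width: 0.005
finger_force: 0.0
```

Call:
{"api": "drive_tool", "payload": {"plan": [[[1,3,0,0],[1,3,0,0]]]}}

```text
time_s: 3.95
position: [0.5124, 0.0722, 0.0741]
ee_rot: [[0.957, -0.29, 0.0], [-0.29, -0.957, 0.0], [-0.0, -0.0, -1.0]]
contact_force: [-0.4, 0.7, 0.1]
width: 0.005
finger_force: 0.0
```

Call:
{"api": "drive_tool", "payload": {"plan": [[[1,3,0,0],[1,3,0,0]]]}}

```text
time_s: 4.15
position: [0.5134, 0.0752, 0.0742]
ee_rot: [[0.957, -0.29, 0.0], [-0.29, -0.957, 0.0], [0.0, -0.0, -1.0]]
contact_force: [0.4, 0.2, -0.8]
width: 0.009
finger_force: 0.0
```

Call:
{"api": "drive_tool", "payload": {"plan": [[[1,3,0,0],[1,3,0,0]]]}}

```text
time_s: 4.35
position: [0.5144, 0.0783, 0.0742]
ee_rot: [[0.957, -0.29, 0.0], [-0.29, -0.957, 0.0], [0.0, -0.0, -1.0]]
contact_force: [-0.6, 0.3, -0.4]
width: 0.006
finger_force: 0.0
```

Call:
{"api": "drive_tool", "payload": {"plan": [[[1,3,0,0],[1,3,0,0]]]}}

```text
time_s: 4.55
position: [0.5154, 0.0813, 0.0742]
ee_rot: [[0.957, -0.29, 0.0], [-0.29, -0.957, 0.0], [0.0, -0.0, -1.0]]
contact_force: [0.3, 0.6, 0.5]
width: 0.009
finger_force: 0.0
```

```bash
python3 - <<'E'
from h import *
m=optics.camera_model("wrist"); b=optics.snapshot("wrist")[:,:,::-1]
b=cv2.resize(b[120:320,170:390],None,fx=3,fy=3,interpolation=cv2.INTER_CUBIC); cv2.imwrite("pics/c2.png",cv2.convertScaleAbs(b,alpha=1.6))
p=[.5605,.0587,.24,3.5,-14,0]
for k in (2.094,2.3,2.618,2.8):
    p[5]=k; print(k,((fish(m,W(p,pts(p))[4])-[170,120])*3).round(0))
from workcell import monitor
print(((fish(m,monitor.state()["position"])-[170,120])*3).round(0))
E
```

```text
2.094 [[187. 368.]]
2.3 [[223. 352.]]
2.618 [[285. 340.]]
2.8 [[321. 341.]]
[[324. 371.]]
```

View pics/c2.png

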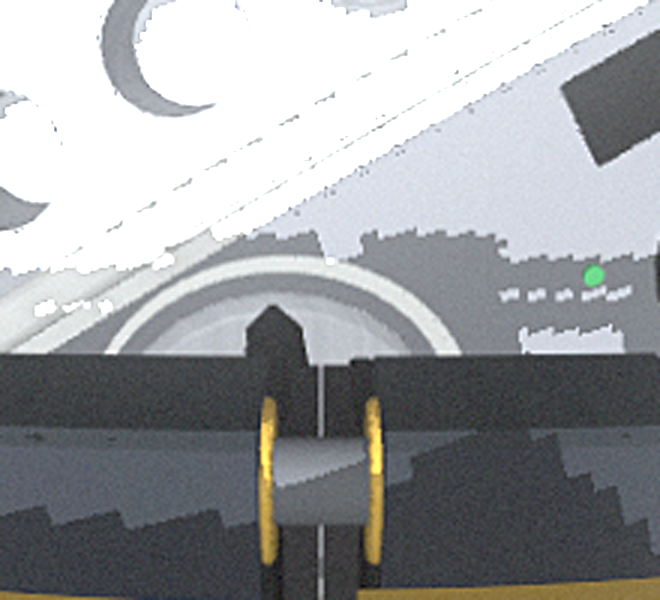

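The wrist crop shows the pointer tip at (275,305), finger mid-plane at x≈320, LED at (595,275), display corner (600,165). The pointer is still left of the fingers. I check the close-range offset with LED and display corner.

```bash
python3 - <<'E'
from h import *; import json
T=optics.camera_model("top"); W1=json.load(open("w1.json")); m=optics.camera_model("wrist")
p=[.5605,.0587,.24,3.5,-14,2.6]
def on(cam,f,px,h): # panel point (y,a) seen at px
    return least_squares(lambda q:(f(cam,W(p,F(q[0],h,q[1])))-px).ravel(),[0,0],x_scale=10).x.round(1)
for nm,t,w,c in(("LED",(467,409),(398,190),(595,275)),("disp",(477,357),(406,160),(600,165))):
    print(nm,"top",on(T,proj,(np.array(t)+.5)/3.6-.5+[155,120],0),"w1",on(W1,fish,(np.array(w)+.5)*.7-.5,0),"w2",on(m,fish,np.array(c)/3+[170,120],0))
print("tip w2",on(m,fish,np.array((275,305))/3+[170,120],26),"expect a<=39.5")
R,_=cv2.Rodrigues(m["rvec"]);print("cam",-R.T@m["tvec"],"axis",R[2])
E
```

```text
LED top [-27.6  -1.6] w1 [-26.4  -1. ] w2 [-27.1  -2.8]
disp top [-37.9  21.4] w1 [-38.8  20.2] w2 [-38.2  20.1]
tip w2 [29.6 41.6] expect a<=39.5
cam [0.58154845 0.0615865  0.26005197] axis [-0.24077117  0.07360235 -0.96778713]
```

The close view agrees with the fit (within 2 mm) and the knob is still near 2.6, so the fingertip is thinner than assumed. I keep closing in on the bar.

Call:
{"api": "drive_tool", "payload": {"plan": [[[1,2,0,0],[1,3,0,0]]]}}

```text
time_s: 4.8
position: [0.5164, 0.084, 0.0742]
ee_rot: [[0.957, -0.29, 0.0], [-0.29, -0.957, 0.0], [0.0, -0.0, -1.0]]
contact_force: [-0.1, -0.2, 0.7]
width: 0.007
finger_force: 0.0
```

Call:
{"api": "drive_tool", "payload": {"plan": [[[1,2,0,0],[1,3,0,0]]]}}

```text
time_s: 5.0
position: [0.5174, 0.0871, 0.0742]
ee_rot: [[0.957, -0.29, 0.0], [-0.29, -0.957, 0.0], [0.0, -0.0, -1.0]]
contact_force: [-0.4, 0.4, 0.6]
width: 0.002
finger_force: 0.0
```

Call:
{"api": "drive_tool", "payload": {"plan": [[[1,2,0,0],[1,3,0,0]]]}}

```text
time_s: 5.2
position: [0.5184, 0.0901, 0.0742]
ee_rot: [[0.957, -0.29, 0.0], [-0.29, -0.957, 0.0], [0.0, -0.0, -1.0]]
contact_force: [1.1, 0.6, 0.1]
width: 0.009
finger_force: 0.0
```

```bash
cat > asc.py <<'E'
from h import *
def asc(x0,x1,y0,y1,st=1,thr=(45,90,150)):
    m=optics.camera_model("wrist"); g=cv2.cvtColor(optics.snapshot("wrist"),cv2.COLOR_RGB2GRAY)
    for y in range(y0,y1,st): print(y,"".join("#+. "[sum(v>t for t in thr)] for v in g[y,x0:x1:st]))
    return m
E
python3 - <<'E'
from asc import *
m=asc(215,310,205,250)
p=[.5605,.0587,.24,3.5,-14,0]; Yv=Y
for k in (1.57,1.83,2.094,2.36,2.618):
    d=np.cos(k-2.094)*u-np.sin(k-2.094)*Y; print(k,fish(m,W(p,[F(50,h,3.5)+36*d for h in(7,26)])).round(0).tolist())
E
```

```text
205          .................................+...+.....++.......      ..  .. .++.++.+.+++.+..+.++.
206          ...............................+......++............      .      .......++++..+..+++.+
207          ..................................++............ . ..  ....      ............+++++.++.
208         .............................++............ .................  ....... ..........++++++
209      ..............................++++...... .............................................++++
210   ...............................++++..... .............. .............. . ...................+
211 ................................++..... ........ . ............................ ..........  ...
212 ..............................++...... .................++++++++++++++++.......................
213 ............................+++... . ....  .......+++++........++..++.++++++++.................
214 ..........................++........... .....+++++....+.++++++++.++.+.+.+++.++++++.............
215 .........................+.... ..... .....+++++..+.........++.++.+.++++..+..+++.+++++.+........

[... 2891 characters left out ...]
########
245 ###+#+#######+##++##+###+#+#+###+#+##+####+####################################################
246 ######+##+######+##+#####+##+##########+#+#####################################################
247 ####++##+#++###+#+#+######++#####++####+#+#########################################+##########+
248 #+##+####+##+###+###+######+####+##+##################################################+########
249 +####++########+###+###########################################################################
1.57 [[228.0, 247.0], [227.0, 264.0]]
1.83 [[236.0, 236.0], [236.0, 253.0]]
2.094 [[248.0, 227.0], [249.0, 243.0]]
2.36 [[263.0, 221.0], [265.0, 237.0]]
2.618 [[278.0, 218.0], [282.0, 234.0]]
```

```bash
python3 - <<'E'
from h import *; from workcell import monitor
S=optics.camera_model("scene"); x=monitor.state()["position"]; b=optics.snapshot("scene")[:,:,::-1]
b=cv2.convertScaleAbs(cv2.resize(b[150:300,180:380],None,fx=4,fy=4,interpolation=cv2.INTER_CUBIC),alpha=1.5)
q=((proj(S,x)[0]-[180,150])*4); print(q, ((proj(S,x+[0,0,.05])[0]-[180,150])*4))
cv2.drawMarker(b,tuple(int(v) for v in q),(0,0,255),cv2.MARKER_TILTED_CROSS,14,1); cv2.imwrite("pics/s2.png",b)
E
```

```text
[374.53777044 335.22869715] [370.94415459 242.38021816]
```

View pics/s2.png

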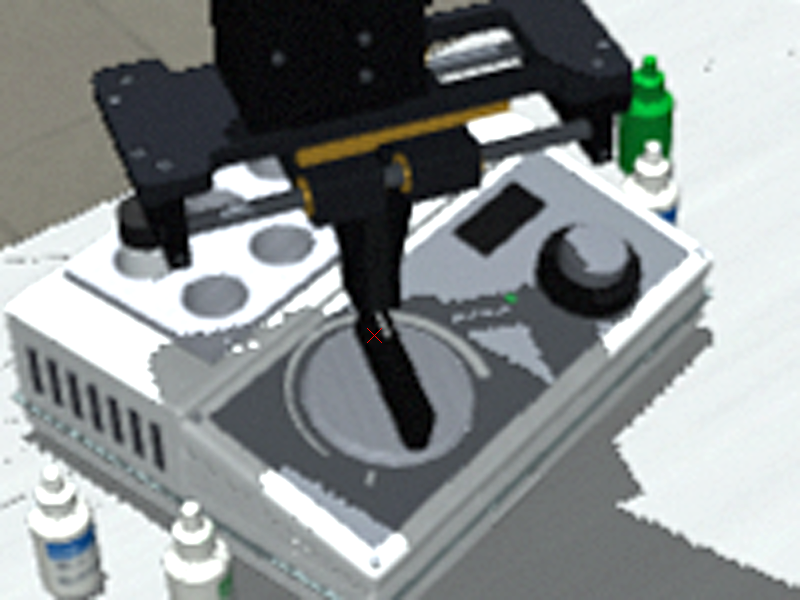

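The scene crop shows the real finger ends at about (378,310), roughly 18 mm higher than the projected TCP (374,335): the fingers passed over the bar. I back off to its right side and descend in small steps, watching the force.

Call:
{"api": "drive_tool", "payload": {"plan": [[[-9,-30,0,0],[-9,-30,0,0],[-9,-30,-4,0],[-9,-30,-4,0]]]}}

```text
time_s: 5.7
position: [0.5091, 0.0603, 0.0697]
ee_rot: [[0.957, -0.29, -0.0], [-0.29, -0.957, 0.0], [-0.0, -0.0, -1.0]]
contact_force: [-0.2, 0.1, -0.1]
width: 0.002
finger_force: 0.0
```

Call:
{"api": "drive_tool", "payload": {"plan": [[[0,0,-2,0],[0,0,-3,0],[0,0,-3,0]]]}}

```text
time_s: 6.0
position: [0.5092, 0.0602, 0.0669]
ee_rot: [[0.957, -0.29, -0.0], [-0.29, -0.957, 0.0], [-0.0, -0.0, -1.0]]
contact_force: [0.2, -1.3, -0.3]
width: 0.001
finger_force: 0.0
```

Call:
{"api": "drive_tool", "payload": {"plan": [[[0,0,-2,0],[0,0,-2,0]]]}}

```text
time_s: 6.2
position: [0.5092, 0.0599, 0.0649]
ee_rot: [[0.957, -0.29, -0.0], [-0.29, -0.957, 0.0], [-0.0, 0.0, -1.0]]
contact_force: [-1.1, -0.1, -0.0]
width: 0.003
finger_force: 0.0
```

Call:
{"api": "drive_tool", "payload": {"plan": [[[0,0,-2,0],[0,0,-2,0]]]}}

```text
time_s: 6.4
position: [0.5092, 0.0598, 0.0629]
ee_rot: [[0.957, -0.29, -0.0], [-0.29, -0.957, 0.0], [-0.0, 0.0, -1.0]]
contact_force: [0.2, -0.4, 0.1]
width: 0.003
finger_force: 0.0
```

Call:
{"api": "drive_tool", "payload": {"plan": [[[0,0,-2,0],[0,0,-2,0]]]}}

```text
time_s: 6.6
position: [0.5092, 0.0598, 0.0609]
ee_rot: [[0.957, -0.29, -0.0], [-0.29, -0.957, 0.0], [-0.0, 0.0, -1.0]]
contact_force: [0.4, 0.7, -0.4]
width: 0.009
finger_force: 0.0
```

Call:
{"api": "drive_tool", "payload": {"plan": [[[0,0,-2,0],[0,0,-2,0]]]}}

```text
time_s: 6.8
position: [0.5092, 0.0598, 0.0589]
ee_rot: [[0.957, -0.29, -0.0], [-0.29, -0.957, 0.0], [-0.0, 0.0, -1.0]]
contact_force: [0.3, 0.5, -0.6]
width: 0.004
finger_force: 0.0
```

Call:
{"api": "drive_tool", "payload": {"plan": [[[0,0,-2,0],[0,0,-2,0]]]}}

```text
time_s: 7.0
position: [0.5091, 0.0598, 0.0569]
ee_rot: [[0.957, -0.29, -0.0], [-0.29, -0.957, 0.0], [-0.0, 0.0, -1.0]]
contact_force: [-0.2, 0.0, 1.0]
width: 0.006
finger_force: 0.0
```

Call:
{"api": "drive_tool", "payload": {"plan": [[[1,3,0,0],[2,6,1,0],[2,6,1,0]]]}}

```text
time_s: 7.3
position: [0.5116, 0.0666, 0.0584]
ee_rot: [[0.957, -0.29, 0.001], [-0.29, -0.957, 0.0], [0.0, -0.001, -1.0]]
contact_force: [0.1, 0.6, -0.2]
width: 0.005
finger_force: 0.0
```

Call:
{"api": "drive_tool", "payload": {"plan": [[[1,3,0,0],[1,3,0,0]]]}}

```text
time_s: 7.5
position: [0.5124, 0.0693, 0.0582]
ee_rot: [[0.957, -0.29, 0.0], [-0.29, -0.957, 0.0], [0.0, -0.0, -1.0]]
contact_force: [-0.2, -0.1, -0.6]
width: 0.006
finger_force: 0.0
```

Call:
{"api": "drive_tool", "payload": {"plan": [[[1,3,0,0],[1,3,0,0]]]}}

```text
time_s: 7.7
position: [0.5134, 0.0723, 0.0582]
ee_rot: [[0.957, -0.29, 0.0], [-0.29, -0.957, 0.0], [0.0, -0.0, -1.0]]
contact_force: [1.0, -0.2, 0.5]
width: 0.004
finger_force: 0.0
```

Call:
{"api": "drive_tool", "payload": {"plan": [[[1,2,0,0],[1,2,0,0]]]}}

```text
time_s: 7.9
position: [0.5143, 0.0738, 0.0581]
ee_rot: [[0.957, -0.29, -0.0], [-0.29, -0.957, -0.0], [-0.0, 0.0, -1.0]]
contact_force: [1.4, -0.5, 0.5]
width: 0.005
finger_force: 0.2
```

Call:
{"api": "drive_tool", "payload": {"plan": [[[0,2,0,0],[0,2,0,0]]]}}

```text
time_s: 8.1
position: [0.5145, 0.0743, 0.0581]
ee_rot: [[0.957, -0.291, -0.0], [-0.291, -0.957, -0.002], [0.001, 0.002, -1.0]]
contact_force: [-0.2, -6.0, 1.1]
width: 0.003
finger_force: 2.6
```

Call:
{"api": "drive_tool", "payload": {"plan": [[[1,2,0,0],[1,2,0,0]]]}}

```text
time_s: 8.3
position: [0.5157, 0.0763, 0.0584]
ee_rot: [[0.957, -0.292, 0.0], [-0.292, -0.957, -0.002], [0.001, 0.002, -1.0]]
contact_force: [0.3, -5.3, 2.7]
width: 0.002
finger_force: 2.5
```

```bash
python3 - <<'E'
from h import *
for k in np.arange(2.618,-.1,-.1309): print(round(k,3),tool(k,22,16,15)-[0,0,18.7,0])
E
```

```text
2.618 [515.2  73.7  59.1 -16.9]
2.487 [517.8  76.   59.8  -9.3]
2.356 [520.   78.7  60.4  -1.6]
2.225 [522.   81.6  61.    6.1]
2.094 [523.5  84.8  61.5  13.7]
1.963 [524.6  88.2  61.9  21.4]
1.833 [525.2  91.7  62.2  29.1]
1.702 [525.4  95.2  62.4  36.7]
1.571 [525.1  98.8  62.6  44.3]
1.44 [524.4 102.2  62.6  51.9]
1.309 [523.3 105.6  62.5  59.4]
1.178 [521.7 108.8  62.4  66.9]
1.047 [519.8 111.8  62.1  74.3]
0.916 [517.4 114.4  61.7  81.7]
0.785 [514.8 116.8  61.3  89.1]
0.654 [511.9 118.8  60.8  96.4]
0.524 [508.8 120.3  60.2 103.7]
0.393 [505.4 121.5  59.5 111.1]
0.262 [502.  122.2  58.9 118.4]
0.131 [498.6 122.4  58.1 125.8]
-0.0 [495.1 122.2  57.4 133.1]
```

Call:
{"api": "drive_tool", "payload": {"plan": [[[2,0,1,8],[5,2,2,15],[7,5,3,23]]]}}

```text
time_s: 8.6
position: [0.5223, 0.0826, 0.0611]
ee_rot: [[0.994, 0.111, -0.0], [0.111, -0.994, -0.0], [-0.0, 0.0, -1.0]]
contact_force: [0.1, -0.5, 0.1]
width: 0.007
finger_force: 0.0
```

Call:
{"api": "drive_tool", "payload": {"plan": [[[1,2,0.5,7],[2,6,1,15],[3,9,1,23],[3,13,1,30],[3,16,1.5,38]]]}}

```text
time_s: 9.1
position: [0.5254, 0.099, 0.0627]
ee_rot: [[0.714, 0.7, 0.0], [0.7, -0.714, 0.0], [0.0, -0.0, -1.0]]
contact_force: [-0.1, -0.5, -0.2]
width: 0.005
finger_force: 0.0
```

Call:
{"api": "drive_tool", "payload": {"plan": [[[-1,3,0,7.5],[-2,7,0,15],[-4,10,0,22.5],[-6,13,-0.5,30],[-8,15.5,-1,37.5]]]}}

```text
time_s: 9.6
position: [0.5174, 0.1147, 0.0617]
ee_rot: [[0.14, 0.99, 0.0], [0.99, -0.14, 0.0], [0.0, 0.0, -1.0]]
contact_force: [-0.7, -0.5, -0.9]
width: 0.002
finger_force: 0.0
```

Call:
{"api": "drive_tool", "payload": {"plan": [[[-3,2,-0.5,7],[-5.5,4,-1,14.5],[-8.5,5.5,-1.5,22],[-12,7,-2,29],[-15.5,7.5,-3,36]]]}}

```text
time_s: 10.1
position: [0.5027, 0.1226, 0.0591]
ee_rot: [[-0.468, 0.884, 0.002], [0.884, 0.468, 0.001], [0.0, 0.002, -1.0]]
contact_force: [4.1, 2.1, 1.0]
width: 0.005
finger_force: 2.2
```

Call:
{"api": "drive_tool", "payload": {"plan": [[[-3.5,0,-1,7],[-6,0,-1,11],[-6,0,-1,11],[-6,0,-1,11]]]}}

```text
time_s: 10.5
position: [0.4959, 0.1218, 0.0577]
ee_rot: [[-0.622, 0.783, 0.0], [0.783, 0.622, 0.0], [0.0, 0.0, -1.0]]
contact_force: [-0.6, 0.2, -0.3]
width: -0.001
finger_force: 0.0
```

Call:
{"api": "drive_tool", "payload": {"plan": [[[-1.5,-1,0,3],[-3,-2.5,0,5],[-3,-2.5,0,5]]]}}

```text
time_s: 10.8
position: [0.493, 0.1193, 0.0577]
ee_rot: [[-0.689, 0.725, 0.0], [0.725, 0.689, 0.0], [-0.0, 0.0, -1.0]]
contact_force: [0.8, 0.4, -0.4]
width: 0.007
finger_force: 0.1
```

Call:
{"api": "drive_tool", "payload": {"plan": [[[-1.5,-1.5,0,0],[-1.5,-1.5,0,0]]]}}

```text
time_s: 11.0
position: [0.4926, 0.119, 0.0582]
ee_rot: [[-0.689, 0.725, 0.003], [0.725, 0.689, 0.002], [-0.0, 0.003, -1.0]]
contact_force: [4.6, 4.2, -3.5]
width: 0.003
finger_force: 2.9
```

Call:
{"api": "drive_tool", "payload": {"plan": [[[-1,-1,0,0],[-1,-1,0,0]]]}}

```text
time_s: 11.2
position: [0.4924, 0.1189, 0.0585]
ee_rot: [[-0.689, 0.725, 0.004], [0.725, 0.689, 0.004], [-0.0, 0.006, -1.0]]
contact_force: [7.3, 7.3, -4.6]
width: 0.009
finger_force: 4.5
```

```bash
python3 - <<'E'
from h import *
P=np.array([492.4,118.9])
for k in(0,-.1):
    a=tool(k,22,16); b=tool(k,22,10); e=(a-b)[:2]; e/=np.linalg.norm(e); print(k,a,"off",16+(P-a[:2])@e)
for k in np.r_[0,np.arange(-.1,2.3,.131),2.094]: print(round(k,3),tool(k,-22,16,15)-[0,0,18.7,0], tool(k,-22,13,15)[:2])
E
```

```text
0 [495.1 122.2  76.1 133.1] off 11.76277845232018
-0.1 [492.5 121.7  75.5 138.8] off 13.79619815384604
0.0 [525.   90.3  62.1 133.1] [522.9  88.2]
-0.1 [525.3  93.   62.3 138.8] [523.4  90.7]
0.031 [524.8  89.5  62.  131.4] [522.7  87.5]
0.162 [523.9  86.   61.6 124. ] [521.5  84.4]
0.293 [522.6  82.8  61.2 116.6] [520.   81.4]
0.424 [520.8  79.7  60.6 109.3] [518.   78.8]
0.555 [518.6  77.   60.  102. ] [515.8  76.4]
0.686 [516.2  74.5  59.4  94.6] [513.2  74.3]
0.817 [513.4  72.4  58.7  87.3] [510.5  72.6]
0.948 [510.4  70.7  57.9  79.9] [507.5  71.2]
1.079 [507.1  69.4  57.2  72.5] [504.3  70.3]
1.21 [503.8  68.5  56.4  65.1] [501.1  69.8]
1.341 [500.3  68.1  55.7  57.6] [497.8  69.8]
1.472 [496.8  68.2  54.9  50. ] [494.6  70.2]
1.603 [493.4  68.7  54.2  42.4] [491.4  71. ]
1.734 [490.   69.7  53.5  34.8] [488.3  72.2]
1.865 [486.8  71.1  52.9  27.2] [485.5  73.8]
1.996 [483.8  73.   52.4  19.5] [482.8  75.8]
2.127 [481.1  75.2  51.9  11.8] [480.4  78.1]
2.258 [478.6  77.8  51.5   4.1] [478.4  80.8]
2.094 [481.7  74.6  52.   13.8] [481.   77.5]
```

Call:
{"api": "drive_tool", "payload": {"plan": [[[9,9,1,0],[23,-6,3,0],[39,-22,4,0],[39,-22,4,0],[39,-22,4,0]]]}}

```text
time_s: 11.7
position: [0.5298, 0.0934, 0.0613]
ee_rot: [[-0.688, 0.726, -0.001], [0.726, 0.688, 0.0], [0.001, -0.0, -1.0]]
contact_force: [-0.3, 1.1, 0.2]
width: 0.006
finger_force: 0.0
```

Call:
{"api": "drive_tool", "payload": {"plan": [[[-3,-2,0.5,0],[-5,-4,0.5,-2],[-6,-7.5,0.5,-9],[-7,-10.5,0,-17]]]}}

```text
time_s: 12.1
position: [0.5225, 0.0851, 0.0619]
ee_rot: [[-0.443, 0.897, 0.002], [0.897, 0.443, 0.001], [0.001, 0.002, -1.0]]
contact_force: [2.2, 2.4, -1.6]
width: 0.005
finger_force: 1.7
```

Call:
{"api": "drive_tool", "payload": {"plan": [[[-2,-3,-0.5,-7],[-4,-6,-1,-14.5],[-6.5,-8.5,-2,-22],[-9.5,-10.5,-2.5,-29],[-12.5,-12,-3.5,-36.5]]]}}

```text
time_s: 12.6
position: [0.5104, 0.0718, 0.0586]
ee_rot: [[0.178, 0.984, 0.002], [0.984, -0.178, -0.001], [-0.0, 0.002, -1.0]]
contact_force: [2.3, -1.9, -0.4]
width: 0.004
finger_force: 1.0
```

Call:
{"api": "drive_tool", "payload": {"plan": [[[-3.5,-1.5,-1,-7.5],[-6.5,-2,-1.5,-15],[-10,-2.5,-2,-22.5],[-13.5,-2.5,-3,-30],[-17,-2,-3.5,-37]]]}}

```text
time_s: 13.1
position: [0.4923, 0.0701, 0.0547]
ee_rot: [[0.735, 0.678, 0.0], [0.678, -0.735, -0.0], [-0.0, 0.0, -1.0]]
contact_force: [0.0, 0.5, 0.8]
width: 0.009
finger_force: 0.0
```

Call:
{"api": "drive_tool", "payload": {"plan": [[[-3.5,1,-1,-8],[-6.5,2,-1.5,-15.5],[-6.5,2,-1.5,-15.5]]]}}

```text
time_s: 13.4
position: [0.4858, 0.0722, 0.0533]
ee_rot: [[0.888, 0.461, 0.0], [0.461, -0.888, -0.001], [-0.0, 0.001, -1.0]]
contact_force: [-1.3, -0.2, -0.0]
width: 0.006
finger_force: 0.0
```

```bash
python3 - <<'E'
from asc import *
m=optics.camera_model("wrist")
p=[.5605,.0587,.24,3.5,-14,0]; L=[]
for k in (1.571,1.7,1.83,2.094,2.36):
    d=np.cos(k-2.094)*u-np.sin(k-2.094)*Y; q=fish(m,W(p,[F(50,h,3.5)+36*d for h in(7,26)])); L.append(q[0]); print(k,q.round(0).tolist())
L=np.array(L); x0,y0=(L.min(0)-25).astype(int); x1,y1=(L.max(0)+[30,20]).astype(int)
asc(max(x0,0),min(x1,560),max(y0,0),min(y1,420),2); print(x0,y0)
E
```

```text
1.571 [[229.0, 153.0], [221.0, 165.0]]
1.7 [[238.0, 151.0], [231.0, 162.0]]
1.83 [[247.0, 150.0], [241.0, 161.0]]
2.094 [[265.0, 152.0], [262.0, 164.0]]
2.36 [[283.0, 159.0], [282.0, 171.0]]
124 .......                       ...                      
126 ........... ..                      .                  
128 .................                     . ..     .       
130 ......................                      ..         
132 .........................                     . ..     
134 ..............................                     ... 
136 .................           ......                   . 
138 ............                      ....                 
140 .........                            .....             
142 .......        ..............           ......         
144 .....      ......................         .........    
146 ...     ............................        .......... 
148 .     ................................       ..........
150     .............        .... ..........       ........
152   ...........      .           ...........      .......
154  ........         +++              .........     ......
156 ........         +++++               ........     .....
158 ......          +++++++.               ......+      ...
160 ....           +++++++++.         .     ........    ...
162 ..            .+++++++++#                 ......     ..
164 ..            #++++++++++                  ......     .
166 .            +++++++++++#                   ......     
168              #++#++++++++                    ......    
170             +++  .+++++++.                    ......   
172             +++   +++++++#                      .....  
174            #+++.  ++++++++                      .....  
176            .+++.  +++++++#                       ..... 
204 124
```

Call:
{"api": "drive_tool", "payload": {"plan": [[[-3,2,-0.5,-7.5],[-5,3.5,-1,-13],[-5,3.5,-1,-13]]]}}

```text
time_s: 13.75
position: [0.481, 0.0762, 0.0521]
ee_rot: [[0.967, 0.254, -0.0], [0.254, -0.967, 0.0], [-0.0, -0.0, -1.0]]
contact_force: [0.1, -0.6, 1.0]
width: 0.006
finger_force: 0.0
```

```bash
cat > kn.py <<'E'
from asc import *
m=optics.camera_model("wrist")
p=[.5605,.0587,.24,3.5,-14,0]; L=[]
for k in (1.571,1.83,2.094,2.36,2.618):
    d=np.cos(k-2.094)*u-np.sin(k-2.094)*Y; q=fish(m,W(p,[F(50,h,3.5)+36*d for h in(7,26)])); L.append(q[0]); print(k,q.round(0).tolist())
L=np.array(L); x0,y0=(L.min(0)-25).astype(int); x1,y1=(L.max(0)+[30,15]).astype(int)
asc(max(x0,0),min(x1,560),max(y0,0),min(y1,420),2); print(x0,y0)
E
python3 kn.py
```

```text
1.571 [[216.0, 159.0], [209.0, 172.0]]
1.83 [[232.0, 152.0], [227.0, 164.0]]
2.094 [[251.0, 150.0], [247.0, 162.0]]
2.36 [[270.0, 153.0], [269.0, 165.0]]
2.618 [[287.0, 160.0], [288.0, 173.0]]
125     .                                                      .   
127                                                                
129                                                                
131                                                                
133           ..      .                                            
135 ...............................................................
137 ......................                 ............+.......+...
139 ..................                         ....................
141 ...............                               .................
143 .............         ...............           ...............
145 ...........       .......................         .............
147 ..........     ............................         ...........
149 ........     ................ ................       ..........
151 .......    .......... ..          ..............       ........
153 ......    .........         ..          ..........      .......
155 ....    .........          .++.           .........      ......
157 ...    .......            .++++.            .........     .....
159 ...  ........            .+++++++       .     ........      ...
161 ..   ......             .+++++++++               ......      ..
163 .   ......              ++++++++++.               ......     ..
165    ......              +++++++++++                 ......     .
167   .....                +++++++++++                  ......     
169  .....                .+++++++++++.                  ......    
171 .....                 #+++  ++++++#                   ......   
173 .....                 ++++  ++++++#                    .....   
190 125
```

Call:
{"api": "drive_tool", "payload": {"plan": [[[2,-8,0,0],[2,-9,10,0],[2,-9,50,0],[2,-9,60,0],[2,-9,60,0]]]}}

```text
time_s: 14.3
position: [0.485, 0.0667, 0.1144]
ee_rot: [[0.967, 0.253, 0.004], [0.253, -0.968, -0.0], [0.004, 0.001, -1.0]]
contact_force: [0.0, -0.0, -0.5]
width: 0.005
finger_force: 0.0
```

Call:
{"api": "drive_tool", "payload": {"plan": [[[15,-45,0,0],[25,-85,0,0],[25,-85,0,0],[25,-85,0,0]]]}}

```text
time_s: 14.7
position: [0.5077, -0.0191, 0.1111]
ee_rot: [[0.968, 0.251, -0.002], [0.251, -0.968, 0.001], [-0.002, -0.001, -1.0]]
contact_force: [-0.3, 0.3, -0.5]
width: 0.004
finger_force: 0.0
```

```bash
python3 - <<'E'
from h import *; import json
m=optics.camera_model("wrist"); im=optics.snapshot("wrist")[:,:,::-1]; cv2.imwrite("pics/w3.png",cv2.convertScaleAbs(cv2.resize(im[60:320,60:400],None,fx=2.3,fy=2.3,interpolation=cv2.INTER_CUBIC),alpha=1.3))
p=[.5605,.0587,.24,3.5,-14,0]
f=lambda P:((fish(m,W(p,P))-[60,60]+.5)*2.3-.5).round(0).tolist()
print("btn",f([F(-62,18,-14)]),"skirt",f([F(50,7,3.5)]))
for k in(1.571,1.833,2.094,2.36,2.618):
    d=np.cos(k-2.094)*u-np.sin(k-2.094)*Y; print(k,f([F(50,26,3.5)+36*d,F(50,26,3.5)-34*d]))
from workcell import monitor; s=monitor.state(); print(s["time_s"],s["position"],((fish(m,s["position"]+[0,0,.0187])-[60,60]+.5)*2.3))
E
```

```text
btn [[497.0, 383.0]] skirt [[164.0, 315.0]]
1.571 [[75.0, 248.0], [205.0, 421.0]]
1.833 [[96.0, 236.0], [185.0, 429.0]]
2.094 [[121.0, 231.0], [162.0, 430.0]]
2.36 [[149.0, 234.0], [139.0, 426.0]]
2.618 [[176.0, 245.0], [116.0, 417.0]]
14.75 [ 0.50768107 -0.01778695  0.1113299 ] [[495.06407732 451.23268986]]
```

View pics/w3.png

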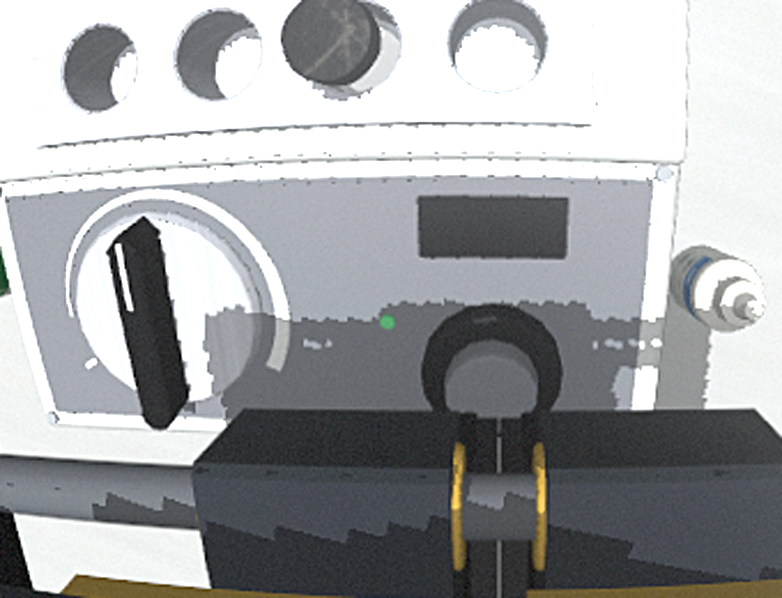

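The wrist crop shows the pointer at (121,235) and the round end at (163,428), matching 2.094 (four clicks). The button top centre is at (490,384), about 2 mm left of the fingers at x≈497. I correct for that, descend and press.

Call:
{"api": "drive_tool", "payload": {"plan": [[[0,2,-30,0],[0,2,-48,0],[0,2,-48,0],[0,2,-48,0]]]}}

```text
time_s: 15.15
position: [0.5081, -0.015, 0.0644]
ee_rot: [[0.967, 0.254, -0.0], [0.254, -0.967, 0.001], [-0.0, -0.001, -1.0]]
contact_force: [1.1, -0.2, 0.7]
width: 0.01
finger_force: 0.0
```

Call:
{"api": "drive_tool", "payload": {"plan": [[[0,0,-2,0],[0,0,-4,0],[0,0,-4,0]]]}}

```text
time_s: 15.45
position: [0.5086, -0.0162, 0.0605]
ee_rot: [[0.968, 0.252, 0.001], [0.252, -0.968, -0.0], [0.001, 0.0, -1.0]]
contact_force: [0.7, 0.2, -0.3]
width: 0.005
finger_force: 0.0
```

Call:
{"api": "drive_tool", "payload": {"plan": [[[0,0,-2,0],[0,0,-4,0],[0,0,-4,0]]]}}

```text
time_s: 15.75
position: [0.5087, -0.0162, 0.0562]
ee_rot: [[0.968, 0.252, 0.001], [0.252, -0.968, 0.0], [0.001, 0.0, -1.0]]
contact_force: [1.4, -0.4, 2.3]
width: 0.007
finger_force: 1.0
```

Contact. I press on.

Call:
{"api": "drive_tool", "payload": {"plan": [[[0,0,-2,0],[0,0,-3,0],[0,0,-3,0]]]}}

```text
time_s: 16.05
position: [0.5092, -0.0161, 0.0535]
ee_rot: [[0.968, 0.252, 0.002], [0.252, -0.968, 0.0], [0.002, 0.0, -1.0]]
contact_force: [3.2, 1.1, 4.6]
width: 0.006
finger_force: 2.1
```

Call:
{"api": "drive_tool", "payload": {"plan": [[[0,0,-2,0],[0,0,-3,0],[0,0,-3,0]]]}}

```text
time_s: 16.35
position: [0.5095, -0.016, 0.0509]
ee_rot: [[0.968, 0.252, 0.002], [0.252, -0.968, 0.0], [0.002, 0.0, -1.0]]
contact_force: [2.6, 0.1, 8.7]
width: 0.003
finger_force: 4.3
```

Call:
{"api": "drive_tool", "payload": {"plan": [[[0,0,-2,0],[0,0,-3,0],[0,0,-3,0]]]}}

```text
time_s: 16.65
position: [0.51, -0.016, 0.0499]
ee_rot: [[0.968, 0.252, 0.003], [0.252, -0.968, -0.001], [0.002, 0.002, -1.0]]
contact_force: [-6.6, 0.1, 33.8]
width: 0.005
finger_force: 16.6
```

Call:
{"api": "drive_tool", "payload": {"plan": [[[0,0,10,0],[0,0,40,0],[0,0,90,0],[0,0,120,0],[0,0,120,0]]]}}

```text
time_s: 17.15
position: [0.5098, -0.0161, 0.1707]
ee_rot: [[0.968, 0.252, 0.004], [0.252, -0.968, -0.001], [0.004, 0.002, -1.0]]
contact_force: [0.9, 0.7, -0.6]
width: 0.005
finger_force: 0.0
```

Call:
{"api": "drive_tool", "payload": {"plan": [[[-50,-100,0,0],[-50,-100,0,0],[-50,-100,0,0],[-50,-100,0,0],[-50,-100,0,0]]]}}

```text
time_s: 17.65
position: [0.458, -0.1153, 0.1664]
ee_rot: [[0.968, 0.252, -0.001], [0.252, -0.968, 0.001], [-0.001, -0.001, -1.0]]
contact_force: [-0.1, -0.4, 0.4]
width: 0.002
finger_force: 0.0
```

```bash
python3 - <<'E'
from workcell import monitor,optics; import cv2
s=monitor.state(); print(s["time_s"],s["position"],s["contact_force"])
T=optics.snapshot("top")[:,:,::-1][120:285,155:375]; S=optics.snapshot("scene")[:,:,::-1][155:305,175:375]
cv2.imwrite("pics/end.png",cv2.convertScaleAbs(cv2.hconcat([cv2.resize(T,(400,300),interpolation=2),cv2.resize(S,(400,300),interpolation=2)]),alpha=1.4))
E
```

```text
17.65 [ 0.45803466 -0.11528563  0.16641705] [-0.05801672 -0.37870998  0.41932687]
```

View pics/end.png

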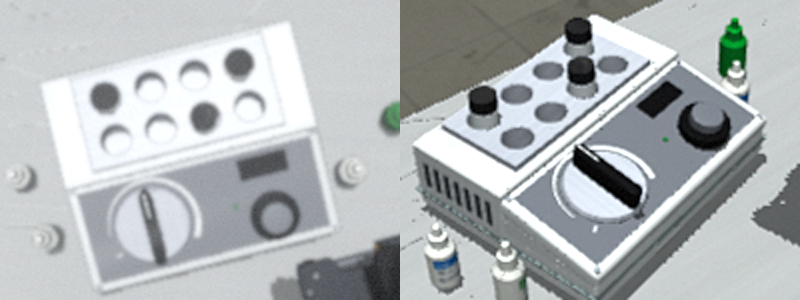

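The pointer lies along the heater's rear direction (top: (145,192) to (160,263)), the button is out, and the cuvettes and bottles are in place with the arm clear. I hand in.

```bash
python3 -c "
from workcell import ticket
print(ticket.close_job())"
```

```text
the job is handed in; nothing more can be done
None
```

I pushed the knob back to its off stop, turned it four clicks clockwise and pressed the start button fully in; it sprang back, the cuvettes and bottles stayed in place, and the job is handed in (no verdict was returned).

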